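# Shut and clamp the leak-test chamber

## Robot

A 7-joint arm with a two-finger parallel gripper is mounted at the origin on the work surface. World frame = base frame: x ahead of the robot, y to its left, z up, the work surface at z = 0. Lengths are in m, angles in rad, forces in N, time in s.
With the tool pointing down it reaches from about 0.35 to 0.9 m from the base axis. Payload 19.9 kg.
Tool frame: the origin (TCP) lies on the centre line of the jaws, within the pads' length; the fingertips stand 8 mm ahead of it and the grasp point (between the pads) lies 11 mm behind it; z points along the fingers, y is the direction in which the jaws open and shut (so a half turn about z gives the same grasp; the last joint's range is limited). The gripper opens to 94 mm and grips with 3 to 60 N. Pads are 16 mm wide; open, the fingers measure 119 mm over their backs; the gripper's body (75 mm by 177 mm) begins 78 mm behind the grasp point.
Start: joints at [1.29, 0.417, -0.01, 1.614, 0.005, 1.111, -0.053], TCP at [0.148, -0.607, 0.213] pointing down, gripper open.
Joint ranges: [-2.81, 2.81], [-0.39, 2.02], [-1.27, 1.25], [0.06, 2.57], [-1.19, 4.33], [0.19, 2], [-2.82, 2.82]. Speed limits (rad/s): [1.89, 1.89, 2.39, 2.39, 3.01, 3.01, 3.01].

## Interface

Orientations are given as [roll, pitch, yaw] about the fixed x, y, z axes, in that order (R = Rz(yaw) Ry(pitch) Rx(roll)).
In Python, from bench import manip gives the robot as it stands.
- The arm moves only by the shell command python3 -m crank 'ROWS' [OPENING] [FORCE]. ROWS is JSON, a list of rows, each an object of numbers: "tx", "ty", "tz": the shift along the tool's x, y, z in m; "wx", "wy", "wz": the turn, a rotation vector about the tool's x, y, z in degrees. A call has 1 to 10 rows; each row shifts and turns the pose as measured when the row begins, along the tool's axes as they then stand; what a row does not reach is not made up. A row lasts 1/8 s, in which the tool goes at most 62.5 mm and 10.7 degrees, less where a joint would pass 70% of its speed; a pose out of reach is approached as far as the arm can. A call with a gripper value outside its range is refused whole. OPENING is the finger opening in m, from 0 to 0.094, set as the call begins (- or left out, the last holds). The fingers move at their own pace and stop on an object; FORCE is the grip in N (left out, the last holds). Time passes only in rows, so rows that do not move let the fingers close. It gives the time, the measured TCP pose, the force and the opening at its end, in the units of the state.
- manip.read_state(): the state, without advancing time (a new reading comes with each control period).
- manip.camera(name): name is "scene" or "top" or "wrist"; returns the picture (400x640x3 uint8, red, green, blue); there is no depth.
- manip.get_calibration(name): a dict with "vfov" (degrees; the focal length in pixels is half the picture's height over the tangent of half this angle, whatever the lens; pixels are square), "cx", "cy" (the principal point, pixels), "view" (4x4, takes a point from world to camera coordinates). Camera axes: x right, y up, looking along -z (the intrinsics and any distortion apply to the point x, -y, -z); pixel columns grow to the right and rows downward; lengths in m; the calibration is good to about 2 mm. A picture is of the moment at which its call begins: read the wrist's pose just before it. get_calibration takes no time and is no camera call; for the wrist camera it gives the pose at the moment of the call.
- manip.job_done(): hands the job in, once; it reports no verdict.
The state is a dict: "t": time; "q": joint angles; "qvel": joint speeds; "tau": joint torques, N m; "position": TCP position; "tool_rot": TCP orientation; "wrist_force": force on the tool from outside, world axes, zero at the start; "moment": the same for the moment, N m; "finger_gap": opening from 0.0 (shut) to 1.0 (fully open).
Only numpy, scipy, OpenCV 4.12 (cv2) and the standard library are available. Lean on these libraries where they do the work, as an engineer would, in place of code of your own. Each camera call takes 0.05 s, during which the arm holds its last target. There are 200 camera calls.

## Task

The hand piece is in the leak-test chamber: swing the open lid over past upright and lower it gently onto the chamber, without letting it drop. Then press the sprung clamp lever beside it down until its catch takes hold and it stays down by itself; the catch is set to a different height every time, so feel for it, and never lean on the lever with more than about 45 N. Leave the bottle, the tray and the hand scanner where they stand, and take the hand away.

Things in the scene. Friction and masses are not known exactly. Their poses are not given: they have to be found in the camera images.
- chamber: Fixed white box 130 x 150 x 80 mm, open on top, on a grey base plate; origin under its centre on the work surface. Its x points from the front (where the lid's bar comes down) to the lid's hinge, y along the hinge, z up; x points within about 20 degrees of world +y. On its -y side stand the clamp lever and, outside that, the catch's grey tower, 36 x 30 x 112 mm, centred at (-43, -150) mm.
- lid_hinge (a point): Point on the lid's hinge axis, middle of the rear rim, 85 mm above the work surface, at (65, 0, 85) mm in the chamber's frame. The axis is the chamber's y.
- lid_bar (a point): Centre of the round steel bar that is the lid's handle: 12 mm thick, parallel to the hinge, 180 mm from the hinge axis, 48 mm outside the lid's free edge, with 78 mm free between its two side arms. It may be pinched across from above and turns between the fingers as the lid swings.
- lid (a joint): Lid angle, rad: 0 = shut, level on the chamber; 1.57 = upright; 2.05 = leaning back on its open stop. Aluminium frame with clear window, 130 x 150 x 8 mm, 0.28 to 0.44 kg. The stiff hinge holds it only near upright; below about 1.1 rad it falls by itself, and landing faster than 1.5 rad/s is a slam.
- lever_hinge (a point): Point on the clamp lever's pivot axis, which is parallel to the chamber's y: at (60, -118, 60) mm in the chamber's frame.
- lever_pad (a point): Centre of the top face of the black thumb pad (50 mm along the lever, 34 mm wide, 12 mm thick) at the free end of the 20 mm wide steel lever, 165 mm from the pivot towards the chamber's front, 6 mm above the lever's centre line. Push needed here: 2 to 4 N for the spring, about 7 to 14 N to snap the catch over.
- lever (a joint): Clamp lever angle, rad: 0 = raised, sloping up 0.62 rad towards the pad; grows as the pad goes down; 0.62 = level. Between 0.20 and 0.56 the push stiffens, then gives as the catch snaps over; the catch then holds the lever somewhere from 0.30 to 0.61. Not caught, it springs back to 0. A solid stop comes about 4 mm of pad travel below the held place.
- spray: Upright white bottle, 64 mm across, 150 mm high, origin under its centre. Bystander.
- tray: Blue open tray 100 x 140 x 50 mm, origin under its centre. Bystander.
- scanner: White hand scanner lying flat, 140 x 56 x 34 mm, long along its x, origin under its centre. Bystander.

How it is judged:
On the way, in this order (a step that is already met when the one before it is completed fails the run):
1. the lid lies shut on the chamber (value of joint lid below 0.04 rad), for 0.2 s.
2. the lever stays down, held by its catch and not by the hand (value of joint lever above 0.27 rad and contact force between each of the fingers, the arm and lever below 0.3 N), for 0.3 s.
At the end, for the whole second after the job is handed in: The lid is shut (under 0.04 rad) and the clamp lever stays down by itself in its catch (over 0.27 rad, still) (value of joint lid below 0.04 rad and value of joint lever above 0.27 rad and velocity of joint lever between -0.05 and 0.05 rad/s); the robot touches nothing.
It fails at once if the lid slams (faster than 1.5 rad/s in its last 0.2 rad) (value of joint lid below 0.2 rad and velocity of joint lid below -1.5 rad/s).
It fails at once if the lever is pressed with more than 50 N (contact force between any of the fingers, the arm and lever above 50 N).
It fails at once if the bottle, tray or scanner is moved more than 30 mm or the bottle tipped (distance of any of spray, tray, scanner from where it was at the start of the episode above 0.03 m or angle between spray's own z axis and vertical above 0.35 rad).
It also fails if it takes over 53 s, if anything falls off the work surface, if the arm or the gripper's body presses on something with over 40 N, if the wrist force passes 120 N, or if a joint passes its speed limit or range.

## Working session

There is one attempt and no reset: what is moved stays moved. The work goes in short steps, Python scripts to look and compute and a shell command to move; the robot and the scene stay as the last step left them, time stands still between calls to the robot, and variables do not carry over. Pictures are saved under pics/ and viewed, about 8 in all and at most 12, crops included, and the job is handed in when it is done.

```bash
mkdir -p pics; ls
python3 - <<'E'
from bench import manip
import cv2,numpy as np
print(manip.read_state())
for n in ["scene","top"]:
    c=manip.get_calibration(n);print(n,c)
    cv2.imwrite(f"pics/{n}0.png",manip.camera(n)[:,:,::-1])
E
```

```text
pics
{'t': 0.0, 'q': array([ 1.28947442,  0.41796655, -0.01030414,  1.61418676,  0.00470335,
        1.11068906, -0.05296468]), 'qvel': array([ 0.00039796, -0.00052456, -0.00029451, -0.00055985, -0.00044025,
        0.00044365,  0.00070336]), 'tau': array([ 4.08722635e-04, -8.51255107e+01,  6.38323054e-01, -4.25986183e+01,
       -4.88993665e-02,  1.87460775e-02,  9.82327674e-05]), 'position': array([ 0.14835496, -0.60675323,  0.21282462]), 'tool_rot': array([-3.14037025e+00,  9.40864424e-05,  2.39868116e-01]), 'wrist_force': array([ 1.17089582, -0.15392022, -0.99971499]), 'moment': array([-0.01647518,  0.00942848,  0.05395246]), 'finger_gap': 1.0001250799569645}
scene {'vfov': 46.515928592678456, 'cx': 317.3664302960238, 'cy': 200.86572508069696, 'view': array([[ 0.5126348 ,  0.85846085,  0.01582848, -0.31279016],
       [-0.71148501,  0.41440362,  0.56750217,  0.29922605],
       [ 0.48061902, -0.30218309,  0.82321974, -1.56232303],
       [ 0.        ,  0.        ,  0.        ,  1.        ]])}
top {'vfov': 49.14116526339157, 'cx': 314.95762020455624, 'cy': 194.63047220530183, 'view': array([[ 0.01309699, -0.99989076,  0.00685121, -0.00515863],
       [ 0.99496308,  0.01371284,  0.09929967, -0.55363392],
       [-0.09938277,  0.00551617,  0.99503399, -1.02561248],
       [ 0.        ,  0.        ,  0.        ,  1.        ]])}
```

View pics/scene0.png

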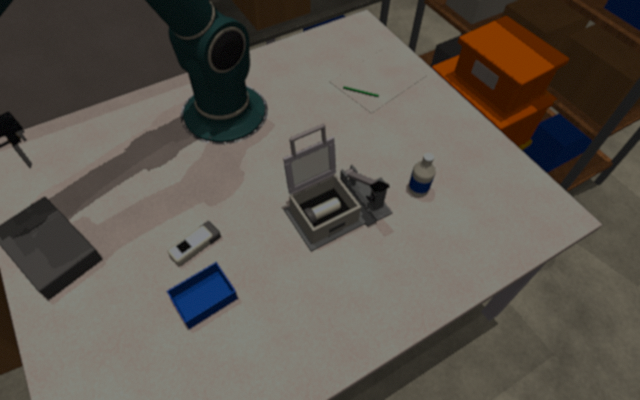

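View pics/top0.png

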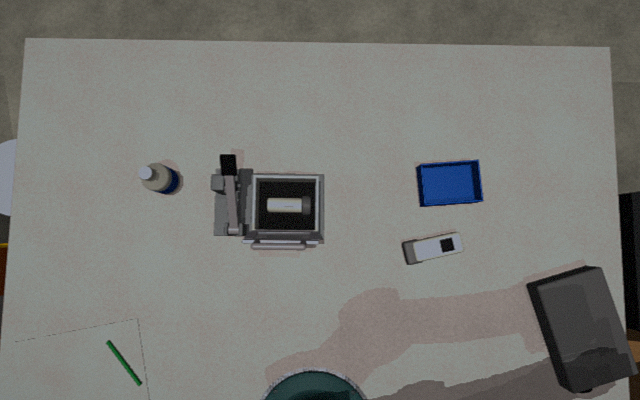

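The top view shows the open chamber at about (285,205). The hinge and leaning lid are on the robot's side (rows 235–245), and the lever with its black pad at (228,163) is on the left (+y). So chamber +x points towards world −x, not the +y given in the notes. I'll check this by measuring.

Run:
```python
import cv2
a=cv2.imread("pics/top0.png")[140:265,200:340]
a=cv2.resize(a,None,fx=4.5,fy=4.5,interpolation=cv2.INTER_CUBIC)
a=cv2.convertScaleAbs(a,alpha=1.4,beta=10)
cv2.imwrite("pics/c1.png",a)
```

```text
(no output)
```

View pics/c1.png

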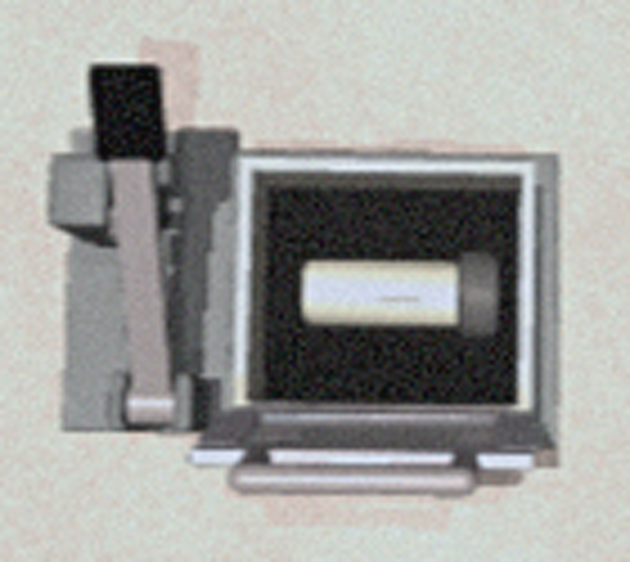

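The crop shows these points in crop pixels (4.5x):
- Front rim corners at (238,157) and (537,162).
- Bar from (232,478) to (472,478).
- Pad at (92–163, 65–158).
- Lever pivot at about (150,408).

```bash
cat > h.py <<'E'
import numpy as np
from bench import manip
def ray(name,px,cal=None):
    c=cal or manip.get_calibration(name); f=200/np.tan(np.radians(c["vfov"]/2))
    V=np.array(c["view"]); R=V[:3,:3]; o=-R.T@V[:3,3]
    d=R.T@np.array([(px[0]-c["cx"])/f,-(px[1]-c["cy"])/f,-1]); return o,d
def plane(name,px,z,cal=None):
    o,d=ray(name,px,cal); return o+d*(z-o[2])/d[2]
def proj(name,p,cal=None):
    c=cal or manip.get_calibration(name); f=200/np.tan(np.radians(c["vfov"]/2))
    V=np.array(c["view"]); q=V[:3,:3]@p+V[:3,3]; return np.array([c["cx"]-f*q[0]/q[2],c["cy"]+f*q[1]/q[2]])
E
python3 - <<'E'
from h import *
np.set_printoptions(precision=4,suppress=True)
C=lambda u,v:(200+(u+.5)/4.5-.5,140+(v+.5)/4.5-.5)
fl=plane("top",C(238,157),.08);fr=plane("top",C(537,162),.08)
print("front rim",fl,fr,np.linalg.norm(fl-fr))
b0=plane("top",C(231,478),.245);b1=plane("top",C(473,478),.245);print("bar",b0,b1,np.linalg.norm(b0-b1))
z=.06+.165*np.sin(.62)+.006*np.cos(.62)
for p in [(92,65),(158,63),(163,158),(97,160),(127,112)]: print("pad",plane("top",C(*p),z))
print("lever hinge",plane("top",C(150,402),.065))
y=(fl-fr)[:2]; 
# chamber y is from lever(-y) to other: fr-fl
ey=(fr-fl)/np.linalg.norm(fr-fl); ex=np.array([ey[1],-ey[0],0])
print("ex",ex, "yaw",np.degrees(np.arctan2(ex[1],ex[0])))
O=(fl+fr)/2+.065*ex; O[2]=0; print("O",O)
P=lambda x,yy,zz:O+x*ex+yy*ey+np.array([0,0,zz])
for n,p in dict(hinge=P(.065,0,.085),barup=P(.065+.083,0,.245),barshut=P(-.115,0,.085),lh=P(.06,-.118,.06),pad=P(.06-.165*np.cos(.62)-.006*np.sin(.62),-.118,z),tower=P(-.043,-.15,.112)).items():
    t=proj("top",p); print(n,p,"crop",(t-[200,140])*4.5,"scene",proj("scene",p))
E
```

```text
front rim [0.5929 0.1465 0.08  ] [ 0.5925 -0.006   0.08  ] 0.15255333843537108
bar [0.4333 0.1228 0.245 ] [0.4346 0.0215 0.245 ] 0.10131545154517052
pad [0.6239 0.2052 0.1608]
pad [0.6253 0.1742 0.1608]
pad [0.5802 0.1704 0.1608]
pad [0.5789 0.2013 0.1608]
pad [0.6018 0.188  0.1608]
lever hinge [0.468  0.1901 0.065 ]
ex [-1.      0.0028  0.    ] yaw 179.8399950320706
O [0.5277 0.0704 0.    ]
hinge [0.4627 0.0706 0.085 ] crop [379.3713 413.2113] scene [312.4529 183.7294]
barup [0.3797 0.0709 0.245 ] crop [350.639  607.6811] scene [296.6314 124.2508]
barshut [0.6427 0.0701 0.085 ] crop [387.4327  59.2959] scene [347.576  232.0464]
lh [0.468  0.1886 0.06  ] crop [152.9409 400.4768] scene [348.4995 173.7177]
pad [0.6058 0.1882 0.1608] crop [124.9665 101.8947] scene [380.3646 186.2869]
tower [0.5711 0.2203 0.112 ] crop [ 76.3802 187.5485] scene [380.3635 183.2534]
```

The world layout fits both views to a few millimetres, with chamber +x along world −x. I'll take that over the text. The lid stands nearer upright than its stop, so I'll work out its angle from both views while the arm rises and turns.

```bash
python3 -m crank '[{"tz":-0.04},{"tz":-0.04},{"tz":-0.04,"wz":-9},{"tz":-0.03,"wz":-9},{"wz":-10},{"wz":-10},{"wz":-10},{"wz":-10},{"wz":-10},{"wz":-8}]' 0.06 20
cat >> h.py <<'E'
from scipy.spatial.transform import Rotation as Rn
def go(p,yaw=90):
    s=manip.read_state(); R=Rn.from_euler("xyz",s["tool_rot"]); T=Rn.from_euler("xyz",[180,0,yaw],degrees=True)
    print("tool shift",np.round(R.inv().apply(np.array(p)-s["position"]),4),"turn",np.round((R.inv()*T).as_rotvec(degrees=True),1),"t",s["t"],"F",np.round(s["wrist_force"],1),"gap",round(s["finger_gap"]*.094,4),"pos",np.round(s["position"],4))
E
python3 - <<'E'
from h import *
for th in np.arange(1.5,2.1,.1):
    p=np.array([.4627+.18*np.cos(th),.0709,.085+.18*np.sin(th)]);print(round(th,2),p.round(3),(proj("top",p)-[200,140])*4.5,proj("scene",p))
go([.434,.072,.40])
E
```

```text
1.5 [0.475 0.071 0.265] [351.87311602 375.61915086] [315.72409446 143.39717462]
1.6 [0.457 0.071 0.265] [350.86198109 419.52871662] [311.99336819 138.53133043]
1.7 [0.44  0.071 0.263] [350.18946328 463.49760233] [308.32731891 134.24616086]
1.8 [0.422 0.071 0.26 ] [349.86721378 506.79412124] [304.77370106 130.58481031]
1.9 [0.405 0.071 0.255] [349.89872225 548.70466725] [301.37606549 127.57778852]
2.0 [0.388 0.071 0.249] [350.27930593 588.55797194] [298.17306709 125.24326369]
2.1 [0.372 0.071 0.24 ] [350.99651092 625.74657187] [295.19801985 123.58775211]
tool shift [ 0.4387 -0.5917 -0.1865] turn [ -0.1  -0.  -76.3] t 0.1 F [ 0.6 -0.4 -0.7] gap 0.0939 pos [ 0.1484 -0.6068  0.2129]invalid input
```

```bash
python3 -m crank '[{"tx":0,"ty":0,"tz":-0.04,"wx":0,"wy":0,"wz":0}]' 0.06 20; python3 -m crank '[{"tz":-0.04}]'; python3 -m crank --help
```

```text
t: 0.22
position: [0.148, -0.6054, 0.2505]
tool_rot: [-3.135, 0.0, 0.24]
wrist_force: [0.1, -0.8, 1.1]
finger_gap: 0.929invalid input
invalid input: not JSON, or not a number
```

All six keys are required in each row.

```bash
python3 -m crank '[{"tx":0,"ty":0,"tz":-0.05,"wx":0,"wy":0,"wz":0},{"tx":0,"ty":0,"tz":-0.05,"wx":0,"wy":0,"wz":-9},{"tx":0,"ty":0,"tz":-0.05,"wx":0,"wy":0,"wz":-9},{"tx":0,"ty":0,"tz":0,"wx":0,"wy":0,"wz":-10},{"tx":0,"ty":0,"tz":0,"wx":0,"wy":0,"wz":-10},{"tx":0,"ty":0,"tz":0,"wx":0,"wy":0,"wz":-10},{"tx":0,"ty":0,"tz":0,"wx":0,"wy":0,"wz":-10},{"tx":0,"ty":0,"tz":0,"wx":0,"wy":0,"wz":-10},{"tx":0,"ty":0,"tz":0,"wx":0,"wy":0,"wz":-8}]' 0.06 20
python3 -c "
from h import *
go([.434,.072,.40])"
```

```text
t: 1.35
position: [0.1482, -0.6056, 0.4057]
tool_rot: [-3.139, -0.008, 1.609]
wrist_force: [0.0, -1.3, 0.5]
finger_gap: 0.641
tool shift [0.6662 0.3114 0.0102] turn [-0.1 -0.4  2.2] t 1.35 F [ 0.  -1.3  0.5] gap 0.0603 pos [ 0.1482 -0.6056  0.4057]
```

```bash
python3 -m crank '[{"tx":0.056,"ty":0.026,"tz":0,"wx":0,"wy":0,"wz":2.2},{"tx":0.056,"ty":0.024,"tz":0,"wx":0,"wy":0,"wz":0},{"tx":0.056,"ty":0.024,"tz":0,"wx":0,"wy":0,"wz":0},{"tx":0.056,"ty":0.024,"tz":0,"wx":0,"wy":0,"wz":0},{"tx":0.056,"ty":0.024,"tz":0,"wx":0,"wy":0,"wz":0},{"tx":0.056,"ty":0.024,"tz":0,"wx":0,"wy":0,"wz":0},{"tx":0.056,"ty":0.024,"tz":0,"wx":0,"wy":0,"wz":0},{"tx":0.056,"ty":0.024,"tz":0,"wx":0,"wy":0,"wz":0},{"tx":0.056,"ty":0.024,"tz":0,"wx":0,"wy":0,"wz":0},{"tx":0.056,"ty":0.024,"tz":0,"wx":0,"wy":0,"wz":0}]'
python3 -c "
from h import *
go([.434,.072,.33])"
```

```text
t: 2.6
position: [0.3898, -0.0314, 0.4066]
tool_rot: [-3.136, -0.01, 1.567]
wrist_force: [0.8, -0.4, 0.2]
finger_gap: 0.635
tool shift [0.1028 0.0442 0.0774] turn [-0.3 -0.6 -0.2] t 2.6 F [ 0.8 -0.4  0.2] gap 0.0597 pos [ 0.3898 -0.0314  0.4066]
```

```bash
python3 -m crank '[{"tx":0.052,"ty":0.022,"tz":0.03,"wx":0,"wy":0,"wz":0},{"tx":0.051,"ty":0.022,"tz":0.03,"wx":0,"wy":-0.6,"wz":0},{"tx":0,"ty":0,"tz":0,"wx":0,"wy":0,"wz":0}]'
python3 - <<'E'
from h import *
import cv2
go([.434,.072,.33]); c=manip.get_calibration("wrist")
cv2.imwrite("pics/w1.png",manip.camera("wrist")[:,:,::-1])
p=[.434,.072,.2626]; print(proj("wrist",np.array(p),c)); print("ends",proj("wrist",np.array([.434,.122,.2626]),c),proj("wrist",np.array([.434,.022,.2626]),c))
np.save("w1.npy",c,allow_pickle=True)
E
```

```text
t: 2.98
position: [0.4327, 0.0747, 0.3487]
tool_rot: [-3.139, 0.001, 1.572]
wrist_force: [-0.0, -0.5, 1.1]
finger_gap: 0.641
tool shift [-0.0027  0.0014  0.0187] turn [-0.2  0.1  0.1] t 2.975 F [-0.  -0.5  1.1] gap 0.0603 pos [0.4327 0.0747 0.3487]
[322.52504989 211.09589782]
ends [322.7168247  152.62373606] [322.35211338 263.82425891]
```

View pics/w1.png

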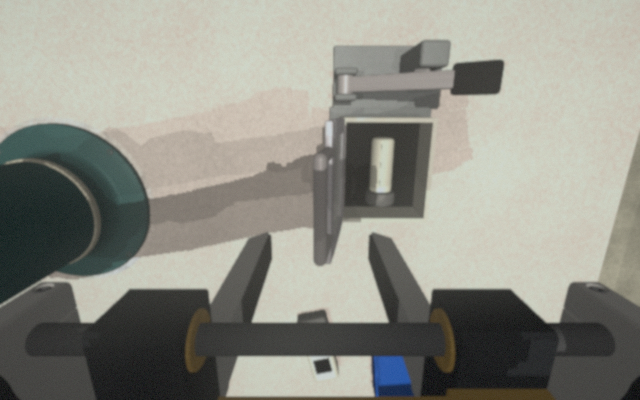

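The wrist picture shows the bar as a vertical stroke at column 320, rows 150–263. I predicted (322, 153–264), so the jaws straddle it and I'll descend.

```bash
python3 -m crank '[{"tx":-0.003,"ty":0.001,"tz":0.04,"wx":0,"wy":0,"wz":0},{"tx":0,"ty":0,"tz":0.035,"wx":0,"wy":0,"wz":0},{"tx":0,"ty":0,"tz":0.02,"wx":0,"wy":0,"wz":0},{"tx":0,"ty":0,"tz":0,"wx":0,"wy":0,"wz":0}]'
python3 -c "
from h import *
go([.434,.072,.2516])"; python3 -m crank '[{"tx":0,"ty":0,"tz":0,"wx":0,"wy":0,"wz":0},{"tx":0,"ty":0,"tz":0,"wx":0,"wy":0,"wz":0},{"tx":0,"ty":0,"tz":0,"wx":0,"wy":0,"wz":0},{"tx":0,"ty":0,"tz":0,"wx":0,"wy":0,"wz":0},{"tx":0,"ty":0,"tz":0,"wx":0,"wy":0,"wz":0}]' 0 15
python3 -c "
from h import *
go([.434,.072,.2516])"
```

```text
t: 3.52
position: [0.4341, 0.0638, 0.2531]
tool_rot: [-3.14, 0.005, 1.563]
wrist_force: [0.2, -0.0, -0.2]
finger_gap: 0.634
tool shift [ 0.0082 -0.0001  0.0015] turn [-0.1  0.3 -0.5] t 3.525 F [ 0.2 -0.  -0.2] gap 0.0596 pos [0.4341 0.0638 0.2531]
t: 4.15
position: [0.4353, 0.0625, 0.256]
tool_rot: [3.139, 0.008, 1.561]
wrist_force: [-1.0, -0.5, 1.8]
finger_gap: 0.145
tool shift [ 0.0095 -0.0014  0.0043] turn [ 0.1  0.4 -0.6] t 4.15 F [-1.  -0.5  1.8] gap 0.0136 pos [0.4353 0.0625 0.256 ]
```

The fingers have closed on the bar (gap 13.6 mm). Next I'll work out the arc steps.

```bash
cat >> h.py <<'E'
def arc(d,n,off=.0066,H=(.4627,.085)):
    s=manip.read_state(); p=s["position"]; x=p[0]-H[0]; z=p[2]+off-H[1]; th=np.arctan2(z,x)
    print("t",s["t"],"th",th.round(3),"r",np.hypot(x,z).round(4),"gap",s["finger_gap"]*.094,"F",s["wrist_force"].round(1),"y",p[1].round(4),"rpy",s["tool_rot"].round(3))
    for k in range(n):
        a=th-k*d;b=a-d; x1=.18*np.cos(b);z1=.18*np.sin(b); 
        print("th->%.2f"%b,"ty %.4f tz %.4f"%(x1-x,-(z1-z))); x,z=x1,z1
E
python3 -c "
from h import *
arc(.1,8)"
```

```text
t 4.15 th 1.724 r 0.1797 gap 0.013644641603573272 F [-1.  -0.5  1.8] y 0.0625 rpy [3.139 0.008 1.561]
th->1.62 ty 0.0178 tz -0.0022
th->1.52 ty 0.0180 tz -0.0001
th->1.42 ty 0.0179 tz 0.0017
th->1.32 ty 0.0176 tz 0.0035
th->1.22 ty 0.0172 tz 0.0053
th->1.12 ty 0.0166 tz 0.0070
th->1.02 ty 0.0158 tz 0.0086
th->0.92 ty 0.0149 tz 0.0101
```

```bash
python3 -m crank '[{"tx":0.001,"ty":0.018,"tz":-0.002,"wx":0,"wy":0,"wz":0},{"tx":0.001,"ty":0.018,"tz":0,"wx":0,"wy":0,"wz":0},{"tx":0.001,"ty":0.018,"tz":0.0017,"wx":0,"wy":0,"wz":0},{"tx":0.001,"ty":0.0176,"tz":0.0035,"wx":0,"wy":0,"wz":0}]'
python3 -c "
from h import *
arc(.1,8)"
```

```text
t: 4.65
position: [0.5077, 0.0635, 0.2525]
tool_rot: [3.142, 0.012, 1.558]
wrist_force: [-1.8, -3.5, 2.2]
finger_gap: 0.123
t 4.65 th 1.318 r 0.1798 gap 0.011523876833873506 F [-1.8 -3.5  2.2] y 0.0635 rpy [3.142 0.012 1.558]
th->1.22 ty 0.0172 tz 0.0052
th->1.12 ty 0.0166 tz 0.0071
th->1.02 ty 0.0158 tz 0.0087
th->0.92 ty 0.0148 tz 0.0102
th->0.82 ty 0.0137 tz 0.0116
th->0.72 ty 0.0125 tz 0.0129
th->0.62 ty 0.0111 tz 0.0141
th->0.52 ty 0.0097 tz 0.0152
```

```bash
python3 -m crank '[{"tx":0.001,"ty":0.0172,"tz":0.0052,"wx":0,"wy":0,"wz":0},{"tx":0.001,"ty":0.0166,"tz":0.0071,"wx":0,"wy":0,"wz":0},{"tx":0.001,"ty":0.0158,"tz":0.0087,"wx":0,"wy":0,"wz":0},{"tx":0.001,"ty":0.0148,"tz":0.0102,"wx":0,"wy":0,"wz":0},{"tx":0.001,"ty":0.0137,"tz":0.0116,"wx":0,"wy":0,"wz":0}]'
python3 -c "
from h import *
arc(.09,9)"
```

```text
t: 5.28
position: [0.5885, 0.0642, 0.207]
tool_rot: [-3.138, 0.016, 1.556]
wrist_force: [-1.2, -4.3, 0.1]
finger_gap: 0.12
t 5.275 th 0.796 r 0.1799 gap 0.011304731829936535 F [-1.2 -4.3  0.1] y 0.0642 rpy [-3.138  0.016  1.556]
th->0.71 ty 0.0111 tz 0.0118
th->0.62 ty 0.0099 tz 0.0128
th->0.53 ty 0.0088 tz 0.0136
th->0.44 ty 0.0075 tz 0.0144
th->0.35 ty 0.0062 tz 0.0150
th->0.26 ty 0.0048 tz 0.0155
th->0.17 ty 0.0034 tz 0.0158
th->0.08 ty 0.0020 tz 0.0161
th->-0.01 ty 0.0005 tz 0.0162
```

```bash
python3 -m crank '[{"tx":0,"ty":0.0111,"tz":0.0118,"wx":0,"wy":0,"wz":0},{"tx":0,"ty":0.0099,"tz":0.0128,"wx":0,"wy":0,"wz":0},{"tx":0,"ty":0.0088,"tz":0.0136,"wx":0,"wy":0,"wz":0},{"tx":0,"ty":0.0075,"tz":0.0144,"wx":0,"wy":0,"wz":0},{"tx":0,"ty":0.0062,"tz":0.015,"wx":0,"wy":0,"wz":0}]'
python3 -c "
from h import *
arc(.06,7)"
```

```text
t: 5.9
position: [0.6335, 0.0638, 0.1343]
tool_rot: [-3.136, 0.014, 1.557]
wrist_force: [-6.1, 2.2, -0.8]
finger_gap: 0.12
t 5.9 th 0.316 r 0.1798 gap 0.011319478836240992 F [-6.1  2.2 -0.8] y 0.0638 rpy [-3.136  0.014  1.557]
th->0.26 ty 0.0033 tz 0.0103
th->0.20 ty 0.0024 tz 0.0105
th->0.14 ty 0.0018 tz 0.0106
th->0.08 ty 0.0011 tz 0.0107
th->0.02 ty 0.0005 tz 0.0108
th->-0.04 ty -0.0001 tz 0.0108
th->-0.10 ty -0.0008 tz 0.0108
```

```bash
python3 -m crank '[{"tx":0,"ty":0.0033,"tz":0.0103,"wx":0,"wy":0,"wz":0},{"tx":0,"ty":0.0024,"tz":0.0105,"wx":0,"wy":0,"wz":0},{"tx":0,"ty":0.0018,"tz":0.0106,"wx":0,"wy":0,"wz":0},{"tx":0,"ty":0.001,"tz":0.008,"wx":0,"wy":0,"wz":0},{"tx":0,"ty":0.0004,"tz":0.006,"wx":0,"wy":0,"wz":0},{"tx":0,"ty":0,"tz":0.004,"wx":0,"wy":0,"wz":0}]'
python3 -c "
from h import *
arc(.02,3)"
```

```text
t: 6.65
position: [0.6414, 0.0638, 0.0815]
tool_rot: [-3.134, 0.014, 1.558]
wrist_force: [-13.6, -0.8, 26.4]
finger_gap: 0.121
t 6.65 th 0.017 r 0.1787 gap 0.011382891258222371 F [-13.6  -0.8  26.4] y 0.0638 rpy [-3.134  0.014  1.558]
th->-0.00 ty 0.0013 tz 0.0036
th->-0.02 ty -0.0000 tz 0.0036
th->-0.04 ty -0.0001 tz 0.0036
```

The wrist now reads 26 N upward at about 0.02 rad, so the lid is bearing on the rim. I'll release, rise and look.

```bash
python3 -m crank '[{"tx":0,"ty":0,"tz":0.001,"wx":0,"wy":0,"wz":0},{"tx":0,"ty":0,"tz":0,"wx":0,"wy":0,"wz":0}]' && python3 -m crank '[{"tx":0,"ty":0,"tz":0,"wx":0,"wy":0,"wz":0},{"tx":0,"ty":0,"tz":0,"wx":0,"wy":0,"wz":0},{"tx":0,"ty":0,"tz":0,"wx":0,"wy":0,"wz":0}]' 0.045 15 && python3 -m crank '[{"tx":0,"ty":0,"tz":-0.02,"wx":0,"wy":0,"wz":0},{"tx":0,"ty":0,"tz":-0.05,"wx":0,"wy":0,"wz":0},{"tx":0,"ty":0,"tz":-0.06,"wx":0,"wy":0,"wz":0},{"tx":0,"ty":0,"tz":-0.06,"wx":0,"wy":0,"wz":0},{"tx":0,"ty":0,"tz":0,"wx":0,"wy":0,"wz":0}]'
python3 - <<'E'
from h import *
import cv2
go([.606,.188,.28]); c=manip.get_calibration("wrist")
cv2.imwrite("pics/w2.png",manip.camera("wrist")[:,:,::-1])
print(proj("wrist",np.array([.6427,.071,.085]),c),"pad",proj("wrist",np.array([.606,.188,.161]),c))
for p in [(0,0),]: pass
np.save("w2.npy",c,allow_pickle=True)
E
```

```text
t: 6.9
position: [0.6413, 0.0637, 0.0814]
tool_rot: [-3.134, 0.015, 1.558]
wrist_force: [-4.6, 1.4, -1.7]
finger_gap: 0.123
t: 7.28
position: [0.6428, 0.0628, 0.082]
tool_rot: [-3.138, 0.015, 1.557]
wrist_force: [0.1, 1.0, 0.9]
finger_gap: 0.405
t: 7.9
position: [0.6436, 0.0667, 0.284]
tool_rot: [-3.141, 0.014, 1.558]
wrist_force: [0.1, -0.6, -0.6]
finger_gap: 0.482
tool shift [ 0.1208 -0.0391  0.0024] turn [-0.   0.8 -0.7] t 7.9 F [ 0.1 -0.6 -0.6] gap 0.0453 pos [0.6436 0.0667 0.284 ]
[319.64341706 174.36130299] pad [275.0071871   59.25000029]
```

View pics/w2.png

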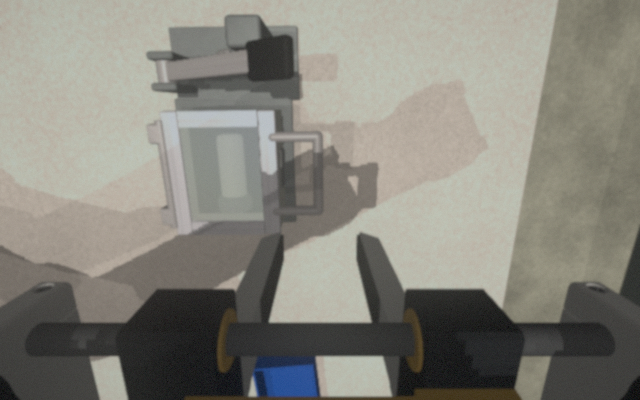

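The lid lies flat, with the bar at (320,172) where I predicted for a shut lid. The pad is at (271,59), within 4 px of its prediction. I'll close the fingers and move over the pad.

```bash
python3 -m crank '[{"tx":0.042,"ty":-0.013,"tz":0,"wx":0,"wy":0.8,"wz":-0.7},{"tx":0.042,"ty":-0.013,"tz":0,"wx":0,"wy":0,"wz":0},{"tx":0.04,"ty":-0.012,"tz":0,"wx":0,"wy":0,"wz":0},{"tx":0,"ty":0,"tz":0.03,"wx":0,"wy":0,"wz":0},{"tx":0,"ty":0,"tz":0.03,"wx":0,"wy":0,"wz":0},{"tx":0,"ty":0,"tz":0,"wx":0,"wy":0,"wz":0},{"tx":0,"ty":0,"tz":0,"wx":0,"wy":0,"wz":0}]' 0 15
python3 -c "
from h import *
go([.605,.188,.18])"
```

```text
t: 8.82
position: [0.6017, 0.193, 0.2186]
tool_rot: [-3.133, 0.001, 1.571]
wrist_force: [-0.7, 0.6, 0.4]
finger_gap: 0.007
tool shift [-0.0049  0.0036  0.0386] turn [-0.5  0.1  0. ] t 8.825 F [-0.7  0.6  0.4] gap 0.0006 pos [0.6017 0.193  0.2186]
```

```bash
python3 -m crank '[{"tx":-0.004,"ty":0.004,"tz":0.015,"wx":0,"wy":0,"wz":0},{"tx":0,"ty":0,"tz":0.015,"wx":0,"wy":0,"wz":0},{"tx":0,"ty":0,"tz":0.006,"wx":0,"wy":0,"wz":0},{"tx":0,"ty":0,"tz":0.004,"wx":0,"wy":0,"wz":0}]'
python3 -m crank '[{"tx":0,"ty":0.001,"tz":0.003,"wx":0,"wy":0,"wz":0},{"tx":0,"ty":0.001,"tz":0.003,"wx":0,"wy":0,"wz":0}]'
python3 -m crank '[{"tx":0,"ty":0.001,"tz":0.003,"wx":0,"wy":0,"wz":0},{"tx":0,"ty":0.001,"tz":0.003,"wx":0,"wy":0,"wz":0}]'
python3 -m crank '[{"tx":0,"ty":0.001,"tz":0.003,"wx":0,"wy":0,"wz":0},{"tx":0,"ty":0.001,"tz":0.003,"wx":0,"wy":0,"wz":0}]'
```

```text
t: 9.32
position: [0.6065, 0.1881, 0.1773]
tool_rot: [-3.135, 0.001, 1.57]
wrist_force: [-0.1, 0.3, 1.1]
finger_gap: 0.009
t: 9.57
position: [0.6087, 0.1883, 0.1713]
tool_rot: [-3.136, 0.001, 1.57]
wrist_force: [0.0, -0.1, 1.3]
finger_gap: 0.007
t: 9.82
position: [0.611, 0.1885, 0.1653]
tool_rot: [-3.136, 0.001, 1.57]
wrist_force: [0.9, -0.1, 1.7]
finger_gap: 0.007
t: 10.07
position: [0.6132, 0.1885, 0.159]
tool_rot: [-3.136, 0.001, 1.57]
wrist_force: [-0.8, -0.7, 1.0]
finger_gap: 0.003
```

```bash
for i in 1; do python3 -m crank '[{"tx":0,"ty":0.001,"tz":0.003,"wx":0,"wy":0,"wz":0},{"tx":0,"ty":0.001,"tz":0.003,"wx":0,"wy":0,"wz":0}]'; done
python3 -m crank '[{"tx":0,"ty":0.001,"tz":0.003,"wx":0,"wy":0,"wz":0},{"tx":0,"ty":0.001,"tz":0.003,"wx":0,"wy":0,"wz":0}]'
python3 -m crank '[{"tx":0,"ty":0.001,"tz":0.003,"wx":0,"wy":0,"wz":0}]'
python3 -m crank '[{"tx":0,"ty":0.001,"tz":0.003,"wx":0,"wy":0,"wz":0}]'
python3 -m crank '[{"tx":0,"ty":0.001,"tz":0.003,"wx":0,"wy":0,"wz":0}]'
python3 -m crank '[{"tx":0,"ty":0.001,"tz":0.003,"wx":0,"wy":0,"wz":0}]'
```

```text
t: 10.32
position: [0.6154, 0.1885, 0.1526]
tool_rot: [-3.137, 0.001, 1.57]
wrist_force: [0.2, -0.4, 1.4]
finger_gap: 0.005
t: 10.58
position: [0.6176, 0.1885, 0.1462]
tool_rot: [-3.137, 0.001, 1.57]
wrist_force: [0.3, 0.3, 0.9]
finger_gap: 0.002
t: 10.7
position: [0.6186, 0.1885, 0.143]
tool_rot: [-3.137, 0.001, 1.57]
wrist_force: [0.0, 0.2, 1.4]
finger_gap: 0.006
t: 10.82
position: [0.6197, 0.1885, 0.1398]
tool_rot: [-3.137, 0.0, 1.57]
wrist_force: [0.4, -0.0, 1.4]
finger_gap: 0.004
t: 10.95
position: [0.6208, 0.1885, 0.1365]
tool_rot: [-3.137, 0.001, 1.57]
wrist_force: [-0.1, 0.1, 3.0]
finger_gap: 0.006
t: 11.08
position: [0.6219, 0.1885, 0.1334]
tool_rot: [-3.137, 0.0, 1.57]
wrist_force: [0.9, 0.5, 1.7]
finger_gap: 0.006
```

Run:
```python
from h import *
import cv2
a=manip.camera("scene")[:,:,::-1]; cv2.imwrite("pics/c3.png",cv2.resize(a[90:250,280:460],None,fx=3.3,fy=3.3,interpolation=cv2.INTER_CUBIC))
```

```text
(no output)
```

View pics/c3.png

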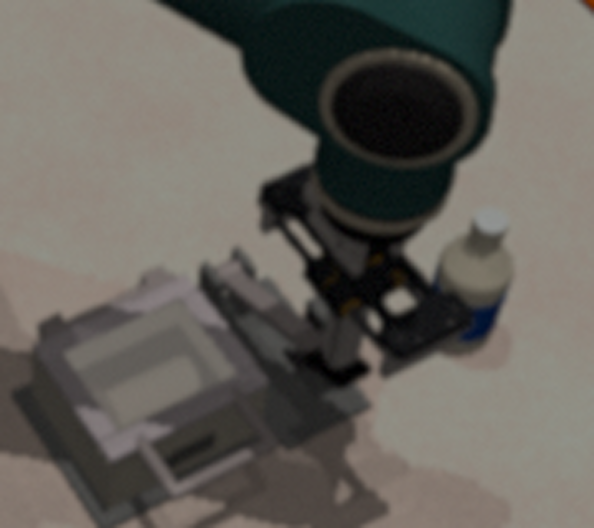

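The fingertips at (345,360) rest on the black pad and the lever has come down partway. I'll keep pressing.

```bash
python3 -m crank '[{"tx":0,"ty":0.001,"tz":0.003,"wx":0,"wy":0,"wz":0}]'
python3 -m crank '[{"tx":0,"ty":0.001,"tz":0.003,"wx":0,"wy":0,"wz":0}]'
python3 -m crank '[{"tx":0,"ty":0.001,"tz":0.003,"wx":0,"wy":0,"wz":0}]'
python3 -m crank '[{"tx":0,"ty":0.001,"tz":0.003,"wx":0,"wy":0,"wz":0}]'
python3 -m crank '[{"tx":0,"ty":0.001,"tz":0.003,"wx":0,"wy":0,"wz":0}]'
python3 -m crank '[{"tx":0,"ty":0.001,"tz":0.003,"wx":0,"wy":0,"wz":0}]'
```

```text
t: 11.25
position: [0.6229, 0.1884, 0.1299]
tool_rot: [-3.137, 0.001, 1.57]
wrist_force: [0.3, 0.3, 1.4]
finger_gap: 0.007
t: 11.38
position: [0.624, 0.1884, 0.1267]
tool_rot: [-3.137, 0.001, 1.57]
wrist_force: [1.3, -0.2, 1.3]
finger_gap: 0.005
t: 11.5
position: [0.6251, 0.1884, 0.1235]
tool_rot: [-3.137, 0.0, 1.57]
wrist_force: [0.2, 0.7, 1.7]
finger_gap: 0.006
t: 11.62
position: [0.6262, 0.1884, 0.1203]
tool_rot: [-3.137, 0.0, 1.57]
wrist_force: [0.5, 1.3, 1.5]
finger_gap: 0.006
t: 11.75
position: [0.6272, 0.1884, 0.1171]
tool_rot: [-3.137, 0.0, 1.57]
wrist_force: [1.3, 0.4, 1.9]
finger_gap: 0.005
t: 11.88
position: [0.6282, 0.1884, 0.1138]
tool_rot: [-3.137, 0.001, 1.57]
wrist_force: [0.4, -0.2, 2.2]
finger_gap: 0.005
```

```bash
python3 -m crank '[{"tx":0,"ty":0.001,"tz":0.003,"wx":0,"wy":0,"wz":0}]'
python3 -m crank '[{"tx":0,"ty":0.001,"tz":0.003,"wx":0,"wy":0,"wz":0}]'
python3 -m crank '[{"tx":0,"ty":0,"tz":0.003,"wx":0,"wy":0,"wz":0}]'
python3 -m crank '[{"tx":0,"ty":0,"tz":0.003,"wx":0,"wy":0,"wz":0}]'
```

```text
t: 12.0
position: [0.6292, 0.1884, 0.1106]
tool_rot: [-3.136, 0.001, 1.57]
wrist_force: [-2.0, 0.5, 2.6]
finger_gap: 0.005
t: 12.12
position: [0.63, 0.1883, 0.1074]
tool_rot: [-3.136, 0.001, 1.57]
wrist_force: [-2.7, -1.2, 4.9]
finger_gap: 0.005
t: 12.25
position: [0.6303, 0.1883, 0.1044]
tool_rot: [-3.137, 0.001, 1.57]
wrist_force: [2.1, 0.1, 3.1]
finger_gap: 0.009
t: 12.38
position: [0.6307, 0.1883, 0.1014]
tool_rot: [-3.137, 0.001, 1.57]
wrist_force: [2.2, -0.5, 3.0]
finger_gap: 0.007
```

```bash
python3 -m crank '[{"tx":0,"ty":0,"tz":0.003,"wx":0,"wy":0,"wz":0}]'
python3 -m crank '[{"tx":0,"ty":0,"tz":0.003,"wx":0,"wy":0,"wz":0}]'
python3 -m crank '[{"tx":0,"ty":0,"tz":0.003,"wx":0,"wy":0,"wz":0}]'
```

```text
t: 12.5
position: [0.6307, 0.1883, 0.0982]
tool_rot: [-3.138, 0.001, 1.569]
wrist_force: [0.9, -0.1, 0.9]
finger_gap: 0.006
t: 12.62
position: [0.6305, 0.1883, 0.0948]
tool_rot: [-3.137, 0.001, 1.57]
wrist_force: [-0.3, -0.1, 0.2]
finger_gap: 0.002
t: 12.75
position: [0.6302, 0.1883, 0.0914]
tool_rot: [-3.137, 0.001, 1.57]
wrist_force: [1.5, -0.5, 2.3]
finger_gap: 0.009
```

The push rose to about 5 N near TCP z = 0.107 m, then gave at 0.095. I'll go on in smaller steps to the stop.

```bash
python3 -m crank '[{"tx":0,"ty":0,"tz":0.002,"wx":0,"wy":0,"wz":0}]'
python3 -m crank '[{"tx":0,"ty":0,"tz":0.002,"wx":0,"wy":0,"wz":0}]'
python3 -m crank '[{"tx":0,"ty":0,"tz":0.002,"wx":0,"wy":0,"wz":0}]'
```

```text
t: 12.88
position: [0.6303, 0.1883, 0.0892]
tool_rot: [-3.137, 0.001, 1.57]
wrist_force: [2.1, -0.9, 2.3]
finger_gap: 0.004
t: 13.0
position: [0.6305, 0.1883, 0.0872]
tool_rot: [-3.137, 0.001, 1.57]
wrist_force: [1.1, -1.6, 5.6]
finger_gap: 0.007
t: 13.12
position: [0.6307, 0.1884, 0.0858]
tool_rot: [-3.138, 0.001, 1.57]
wrist_force: [-4.6, -3.5, 21.6]
finger_gap: 0.003
```

The force jumped to 22 N at TCP z = 0.086, which is the solid stop. I'll back off and check that the catch holds.

```bash
python3 -m crank '[{"tx":0,"ty":0,"tz":-0.004,"wx":0,"wy":0,"wz":0},{"tx":0,"ty":0,"tz":-0.015,"wx":0,"wy":0,"wz":0},{"tx":0,"ty":0,"tz":-0.05,"wx":0,"wy":0,"wz":0},{"tx":0,"ty":0,"tz":-0.06,"wx":0,"wy":0,"wz":0},{"tx":-0.05,"ty":0,"tz":-0.05,"wx":0,"wy":0,"wz":0},{"tx":-0.06,"ty":0,"tz":0,"wx":0,"wy":0,"wz":0},{"tx":0,"ty":0,"tz":0,"wx":0,"wy":0,"wz":0}]'
python3 - <<'E'
from h import *
import cv2
go([.62,.07,.28]); c=manip.get_calibration("wrist")
cv2.imwrite("pics/w3.png",manip.camera("wrist")[:,:,::-1])
for d in (0,.3,.4,.5,.6):
  a=.62-d; print(d,proj("wrist",np.array([.468+.165*np.cos(a)-.006*np.sin(a),.188,.06+.165*np.sin(a)+.006*np.cos(a)]),c), proj("wrist",np.array([.468+.19*np.cos(a)-.006*np.sin(a),.188,.06+.19*np.sin(a)+.006*np.cos(a)]),c))
E
```

```text
t: 14.0
position: [0.6301, 0.0831, 0.2671]
tool_rot: [-3.137, 0.001, 1.572]
wrist_force: [-0.6, -0.2, -0.6]
finger_gap: 0.002
tool shift [-0.0131 -0.0102 -0.0128] turn [-0.3  0.1  0.1] t 14.0 F [-0.6 -0.2 -0.6] gap 0.0002 pos [0.6301 0.0831 0.2671]
0 [283.55007594  79.31382672] [307.49306827  77.58393249]
0.3 [313.71509346  83.58415933] [338.9808012   82.92414519]
0.4 [319.0127528   84.85882175] [343.67859577  84.45609969]
0.5 [322.30882028  86.04473619] [346.07813163  85.85700871]
0.6 [323.830973    87.13934823] [346.50451813  87.1297047 ]
```

View pics/w3.png

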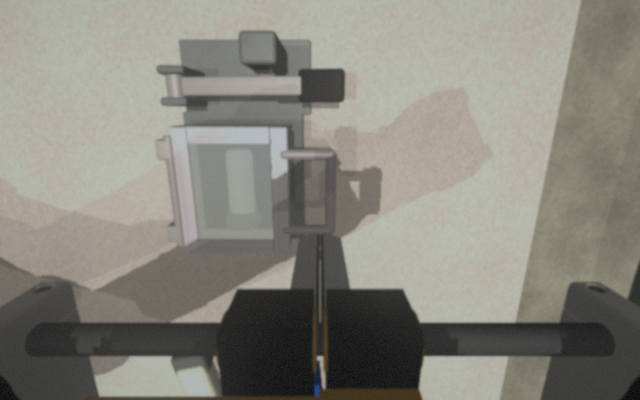

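The lever stays down: the pad spans columns 300–344 with its centre near (322,85), which fits a held angle of about 0.45 rad. The lid is flat. I'll rise a little, check that the pad is still there and the bystanders are where they were, and hand in.

```bash
python3 -m crank '[{"tx":-0.05,"ty":-0.03,"tz":-0.05,"wx":0,"wy":0,"wz":0},{"tx":-0.05,"ty":-0.03,"tz":-0.05,"wx":0,"wy":0,"wz":0},{"tx":-0.05,"ty":-0.03,"tz":-0.03,"wx":0,"wy":0,"wz":0},{"tx":-0.05,"ty":-0.03,"tz":0,"wx":0,"wy":0,"wz":0},{"tx":0,"ty":0,"tz":0,"wx":0,"wy":0,"wz":0},{"tx":0,"ty":0,"tz":0,"wx":0,"wy":0,"wz":0}]'
python3 - <<'E'
from h import *
import cv2
a=manip.camera("scene")[:,:,::-1].copy(); b=cv2.imread("pics/scene0.png")
for n,(x,y,w,h) in dict(tray=(165,258,78,72),scanner=(165,218,58,50),bottle=(404,150,36,46)).items():
    A=cv2.cvtColor(a[y:y+h,x:x+w],6).astype(np.float32);B=cv2.cvtColor(b[y:y+h,x:x+w],6).astype(np.float32); print(n,cv2.phaseCorrelate(A,B))
for d in (0,.45):
  q=.62-d; u,v=np.round(proj("scene",np.array([.468+.165*np.cos(q)-.006*np.sin(q),.188,.06+.165*np.sin(q)+.006*np.cos(q)]))).astype(int); print("pad",d,(u,v),a[v-2:v+3,u-2:u+3].mean((0,1)).round())
s=manip.read_state();print(s["t"],s["wrist_force"].round(1),s["qvel"].round(3))
print(manip.job_done())
E
```

```text
t: 14.8
position: [0.5208, -0.0914, 0.3818]
tool_rot: [-3.135, -0.002, 1.586]
wrist_force: [0.6, 0.5, -0.8]
finger_gap: 0.004
tray ((-0.02655676758189429, 0.011612018636164123), 0.9160471147961087)
scanner ((-0.16323690476277974, -0.02930069446671979), 0.9332805624008179)
bottle ((-0.045030054382309004, -0.12932308442989182), 0.9532408046501654)
pad 0 (np.int64(379), np.int64(184)) [73. 75. 76.]
pad 0.45 (np.int64(382), np.int64(207)) [11. 10. 11.]
14.85 [ 0.4 -0.2 -0.5] [-0.019  0.012  0.006 -0.002  0.005 -0.002 -0.002]
the job is handed in; nothing more can be done
None
```

The lid is shut and the clamp lever is caught; I handed the job in at about 14.9 s of the 53 s allowed.

- **Lid:** I pinched the bar from above and carried it round the hinge arc to the rim at no more than about 0.85 rad/s. I let go only once it bore on the chamber (26 N at the wrist). The wrist picture then showed the bar where it should be for a shut lid.
- **Lever:** I pressed the pad in 2–3 mm steps. The push rose to about 5 N, less than the 7–14 N given for the snap, and then gave way. The solid stop came at about 22 N, the highest force I read while pressing.
- **Catch holding:** After backing off, the pad stayed down at about 0.45 rad. It was still there in the last picture, about 1.5 s later.
- **Bystanders:** In the scene camera the bottle, tray and scanner had shifted by less than 0.2 px. The hand was clear, with the wrist force back to about zero.

**Disagreement:** the notes say the chamber's x axis points near world +y. Both cameras showed it pointing along world −x (yaw about 180°). I worked from the images, and the bar's path around the hinge fitted that to within about 1 mm.

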